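# Stop the mini oven rocking

### The arm

A 6-joint arm with a two-finger parallel gripper is mounted at the origin on a cart in front of the work surface, level with it; the furniture and walls round the work are solid. World frame = base frame: x ahead of the robot, y to its left, z up, the work surface at z = 0. Lengths are in m, angles in rad, forces in N, time in s.
With the tool pointing down it reaches from about 0.225 to 0.875 m from the base axis. Payload 3.4 kg.
Tool frame: the origin (TCP) lies midway between the tips of the shut fingers; the grasp point (between the pads) lies 19 mm behind it (manip.grip_point_offset is the distance from the TCP to the grasp point, in m); z points along the fingers, y is the line along which they close (so a half turn about z gives the same grasp; the last joint's range is limited). The gripper opens to 85 mm and grips with 20 to 120 N. Pads are 22 mm wide; open, the fingers measure 114 mm over their backs; the gripper's body (76 mm by 85 mm) begins 54 mm behind the grasp point. The pads swing forward as they close: fully open they stand 13 mm farther back than shut.
Start: joints at [1.092, 0.276, 1.505, -0, 1.361, -0.121], TCP at [0.201, 0.539, 0.231] pointing down, gripper open.
Joint ranges: [-2.89, 2.89], [-0.75, 2.08], [0.22, 2.7], [-1.18, 4.32], [0.11, 2.71], [-2.7, 2.7]. Speed limits (rad/s): [2.57, 2.57, 3.14, 3.14, 3.14, 3.14].

### API

Orientations are given as a unit quaternion [w, x, y, z].
In Python, from rig import manip gives the robot as it stands.
- The arm moves only by the shell command python3 -m handwheel 'ROWS' [FORCE]. ROWS is JSON, a list of rows, each an object with "translation": the shift along the tool's x, y, z in m, a list of three; "angular": the turn, a rotation vector about the tool's x, y, z in degrees, a list of three; "hand": the closure, from 0 (fully open) to 1 (shut). A call has 1 to 10 rows; each row shifts and turns the commanded pose from where the row before left it, along the tool's axes as they then stand; what a row does not reach is not made up. A row lasts 1/12 s, in which the tool goes at most 41.7 mm and 7.16 degrees, less where a joint would pass 70% of its speed; a pose out of reach is approached as far as the arm can. A call with a gripper value outside its range is refused whole. The fingers move at their own pace and stop on an object; FORCE is the grip in N (left out, the last holds). Time passes only in rows, so rows that do not move let the fingers close. It gives the time, the measured TCP pose, the force, the opening and the grip force at its end, in the units of the state.
- manip.get_state(): the state, without advancing time (a new reading comes with each control period).
- manip.get_image(name): name is "side" or "top"; returns the picture (480x640x3 uint8, red, green, blue); there is no depth.
- manip.camera_info(name): a dict with "camera_matrix" (3x3 intrinsics, pixels), "eye" and "orientation" of the camera in the world. Camera axes: x right, y down, z forward; pixel columns grow to the right and rows downward; lengths in m; the calibration is good to about 2 mm. A picture is of the moment at which its call begins. camera_info takes no time and is no camera call.
- manip.sign_off(): hands the job in; it is judged then, once.
The state is a dict: "clock": time; "qpos": joint angles; "qd": joint speeds; "effort": joint torques, N m; "position": TCP position; "ee_rot": TCP orientation; "contact_force": force on the tool from outside, world axes, zero at the start; "moment": the same for the moment, N m; "width": finger opening in m; "gripper_force": force on a finger pad.
Only numpy, scipy, OpenCV 4.12 (cv2) and the standard library are available. Lean on these libraries where they do the work, as an engineer would, in place of code of your own. Each camera call takes 0.05 s, during which the arm holds its last target. There are 200 camera calls.

### The job

The mini oven rocks: one of its two front feet stands on the worktop, the other hangs a few millimetres clear. Feel with the wooden wedge, thin end first, which front foot it will slide under, push it straight in under the middle of that foot until it is snug and the foot bears on it, then let go and leave it there. Go gently: do not force the wedge when it butts against the standing foot or drive it in hard, do not knock the oven, and leave the other things alone.

Things in the scene. Friction and masses are not known exactly. Their poses are not given: they have to be found in the camera images.
- wedge: loose tapered levelling wedge of pale beech, 230 long (x), 30 wide (y), lying flat on the worktop; 3 mm thick at its blunt thin end (+x), rising evenly to 22.5 mm at its butt (-x); flat underside; about 65 g. Origin: middle of the underside, x along it towards the thin end, z up
- wedge_tip (a point): middle of the wedge's thin edge, on its underside (115 mm ahead of the wedge's origin)
- oven: aluminium mini oven, black window door, bar handle, three black knobs at the right; 220 deep, 330 wide, 214 high, underside about 28 mm up. Origin: on the worktop below its centre; x from front to back, y to its left seen from the robot, z up. Front face at x = -110 mm, knobs out to -129 mm. The shell rocks about 1.5 degrees left or right; this frame stays level and does not show it
- foot_left (a point): point on the worktop below the middle of the front left foot, axes as the oven's; the foot's middle is 22 mm behind the front face. The foot: black rubber disc 28 mm across on a stiff screw, underside either on or within 1.8 mm of the worktop (standing: the wedge butts against it) or 5.2 to 8.8 mm above it (hanging: the wedge goes under). This point does not show which
- foot_right (a point): the same below the middle of the front right foot; when one front foot stands, the other hangs. Under the hanging foot the wedge slides freely until its slope meets the foot's front edge, then the push rises by some 5 N per mm of travel; pushed in flat on the worktop with about 10 N it stays wedged when let go, the slope being far too slight to slip out
- mug_1: black and white mug, 86x117x99 mm, bystander; origin at the centre of its underside
- jar_1: small glass jar, 63x65x103 mm, bystander; origin at the centre of its underside
- tape_1: roll of tape, 98x96x25 mm, bystander; origin at the centre of its underside
- pen_1: blue pen, 12x145x9 mm, bystander; origin at the centre of its underside
- oven_handle (a point): middle of the oven's door handle, a level bar 12 mm thick and 216 mm long, 26 mm in front of the front face, above the height of the wedge work

How it is judged:
On the way, in this order (a step that is already met when the one before it is completed fails the run):
1. the wedge's thin end is under a front foot, past its middle (((x of wedge_tip in the frame of foot_left above 0 m and y of wedge_tip in the frame of foot_left between -0.014 and 0.014 m) or (x of wedge_tip in the frame of foot_right above 0 m and y of wedge_tip in the frame of foot_right between -0.014 and 0.014 m))), for 0.05 s.
2. the wedge is pushed in until the foot bears on it with at least 3 N (contact force between wedge and oven above 3 N), for 0.1 s.
At the end, for the whole second after the job is handed in: the wedge lies flat and at rest under one of the two front feet, let go, its tip past the foot's middle, within 14 mm of it to either side and within 0.2 rad of straight, and the foot still bears on it with at least 1 N (((x of wedge_tip in the frame of foot_left above 0 m and y of wedge_tip in the frame of foot_left between -0.014 and 0.014 m) or (x of wedge_tip in the frame of foot_right above 0 m and y of wedge_tip in the frame of foot_right between -0.014 and 0.014 m)) and contact force between wedge and oven above 1 N and angle between the x axis of wedge and the x axis of oven, either way round below 0.2 rad and angle between wedge's own z axis and vertical below 0.06 rad and linear speed of wedge below 0.02 m/s); the robot touches nothing.
It fails at once if wedge forced against or under the oven with more than 30 N (contact force between wedge and oven above 30 N).
It fails at once if the oven knocked or leaned on by the robot with more than 10 N (contact force between the arm and oven above 10 N).
It fails at once if the oven knocked or leaned on by the fingers with more than 10 N (contact force between the fingers and oven above 10 N).
It fails at once if a bystander moved by more than 20 mm (distance of any of mug_1, jar_1, tape_1, pen_1 from where it was at the start of the episode above 0.02 m).
It also fails if it takes over 58 s, if anything falls off the work surface, if the arm or the gripper's body presses on something with over 40 N, if the wrist force passes 120 N, or if a joint passes its speed limit or range.

## Working session

There is one attempt and no reset: what is moved stays moved. The work goes in short steps, Python scripts to look and compute and a shell command to move; the robot and the scene stay as the last step left them, time stands still between calls to the robot, and variables do not carry over. Pictures are saved under pics/ and viewed, at most 10 in all, crops included, and the job is handed in when it is done.

```bash
ls; mkdir -p pics; python3 - <<'E'
from rig import manip
import cv2
for n in("side","top"):
    cv2.imwrite(f"pics/{n}0.png",manip.get_image(n)[:,:,::-1]); print(manip.camera_info(n))
print(manip.get_state(),manip.grip_point_offset)
E
```

```text
pics
{'camera_matrix': array([[574.62032569,   0.        , 315.77765072],
       [  0.        , 574.62032569, 237.56913133],
       [  0.        ,   0.        ,   1.        ]]), 'eye': array([-0.07459065, -0.29985084,  1.12986737]), 'orientation': array([-0.2512068 ,  0.79698226, -0.52399331,  0.1647587 ])}
{'camera_matrix': array([[554.25806446,   0.        , 329.77620765],
       [  0.        , 554.25806446, 239.44090682],
       [  0.        ,   0.        ,   1.        ]]), 'eye': array([ 0.3303363 , -0.04442682,  1.43834103]), 'orientation': array([-0.06628215,  0.70704462, -0.70149849,  0.05995382])}
{'clock': 0.1, 'qpos': array([ 1.09200208e+00,  2.76528896e-01,  1.50602098e+00, -9.43089216e-06,
        1.36071715e+00, -1.20972026e-01]), 'qd': array([ 0.00011052, -0.00166225, -0.00177868,  0.00146611, -0.00169892,
        0.00032717]), 'effort': array([ 1.10438210e-03, -4.17700732e+01, -2.46405315e+01, -2.50902340e-04,
        5.91526579e-03, -2.42432429e-05]), 'position': array([0.20115357, 0.53814993, 0.2305221 ]), 'ee_rot': array([-2.42906809e-04,  1.77957134e-01,  9.84037884e-01, -8.01185572e-04]), 'contact_force': array([ 0.45262578,  0.18609219, -1.38018511]), 'moment': array([ 0.03399357, -0.01601931, -0.02305186]), 'gripper_force': 0.0, 'width': 0.08536420326738091} 0.0187
```

View pics/side0.png

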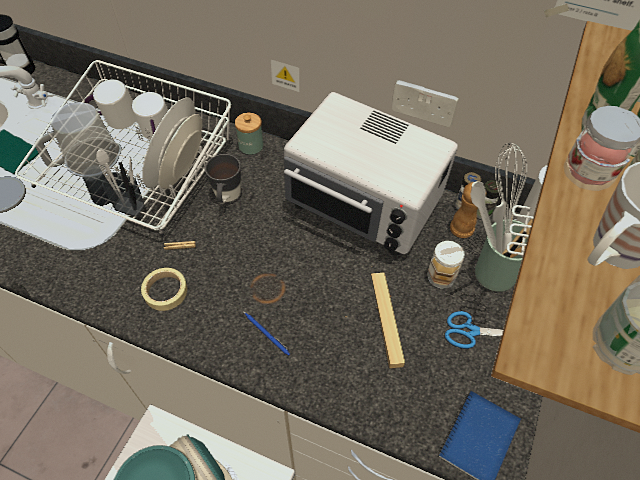

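View pics/top0.png

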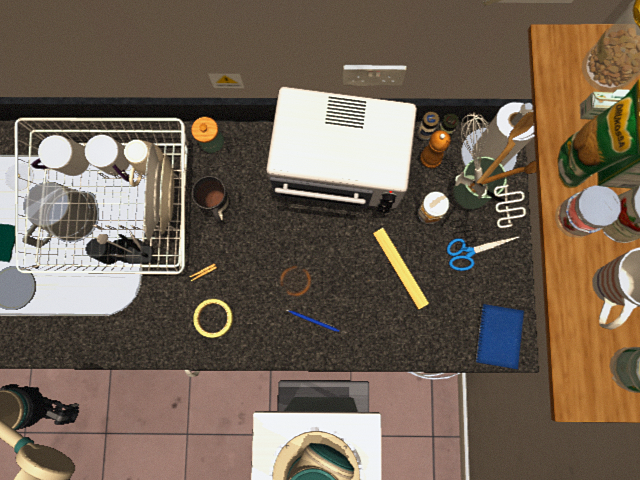

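Both ends of the wedge are clear: the thin end points at the oven (top view near (380,230)) and the butt is at about (423,305). The oven front faces the robot. Next: enlarged crops for accurate pixels.

```bash
cat > h.py <<'E'
import numpy as np, cv2
from rig import manip
from scipy.spatial.transform import Rotation as R
C={}
for n in("side","top"):
    i=manip.camera_info(n); q=i["orientation"]
    C[n]=(np.array(i["camera_matrix"]),np.array(i["eye"]),R.from_quat([q[1],q[2],q[3],q[0]]).as_matrix())
def proj(n,P):
    K,e,M=C[n]; p=(np.atleast_2d(P)-e)@M@K.T; return p[:,:2]/p[:,2:]
def unproj(n,uv,z):
    K,e,M=C[n]; uv=np.atleast_2d(uv).astype(float)
    d=np.c_[uv,np.ones(len(uv))]@np.linalg.inv(K).T@M.T
    return e+d*((z-e[2])/d[:,2])[:,None]
E
python3 - <<'E'
from h import *
s=cv2.imread("pics/side0.png");t=cv2.imread("pics/top0.png")
a=cv2.resize(s[85:265,270:470],None,fx=3,fy=3,interpolation=cv2.INTER_CUBIC)
cv2.imwrite("pics/a.png",a)
b=cv2.resize(t[80:220,260:460],None,fx=4,fy=4,interpolation=cv2.INTER_CUBIC)
cv2.imwrite("pics/b.png",b)
for n,im,(u0,v0,u1,v1) in(("side",s,(360,262,415,375)),("top",t,(360,220,440,315))):
    c=im[v0:v1,u0:u1]; hsv=cv2.cvtColor(c,cv2.COLOR_BGR2HSV)
    m=((hsv[...,1]>50)&(hsv[...,2]>120)).astype(np.uint8)
    k,l,st,ce=cv2.connectedComponentsWithStats(m); j=1+st[1:,4].argmax()
    pts=cv2.findNonZero((l==j).astype(np.uint8)); r=cv2.minAreaRect(pts)
    bx=cv2.boxPoints(r)+[u0,v0]; print(n,st[j],bx.round(1).tolist()); print(unproj(n,bx,0.01)[:,:2].round(4).tolist())
print(proj("top",[[0,0,0],[.2,.539,.231]]))
E
```

```text
side [  11   10   34   96 1375] [[370.6, 273.3], [385.7, 270.2], [405.3, 365.3], [390.3, 368.4]]
[[0.6024, -0.1428], [0.6238, -0.1715], [0.4225, -0.285], [0.4039, -0.2589]]
top [  13    8   56   81 1081] [[372.5, 232.9], [382.8, 226.7], [428.7, 303.2], [418.4, 309.4]]
[[0.6067, -0.1425], [0.6234, -0.1696], [0.4243, -0.2853], [0.4083, -0.2587]]
[[315.2958645  476.55184785]
 [ 57.69242827 399.91025858]]
```

View pics/a.png

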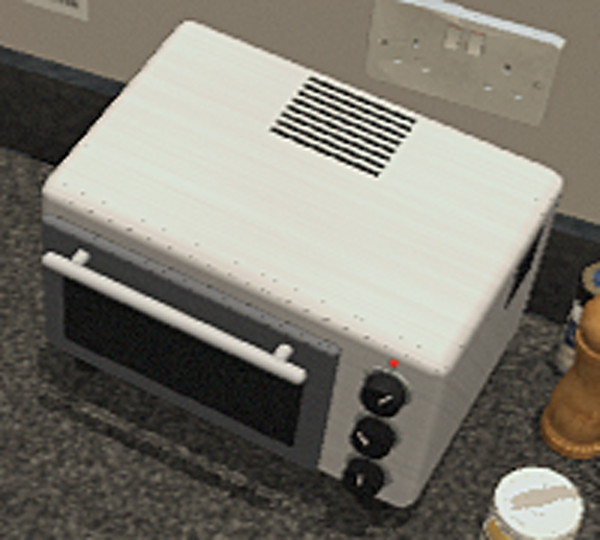

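View pics/b.png

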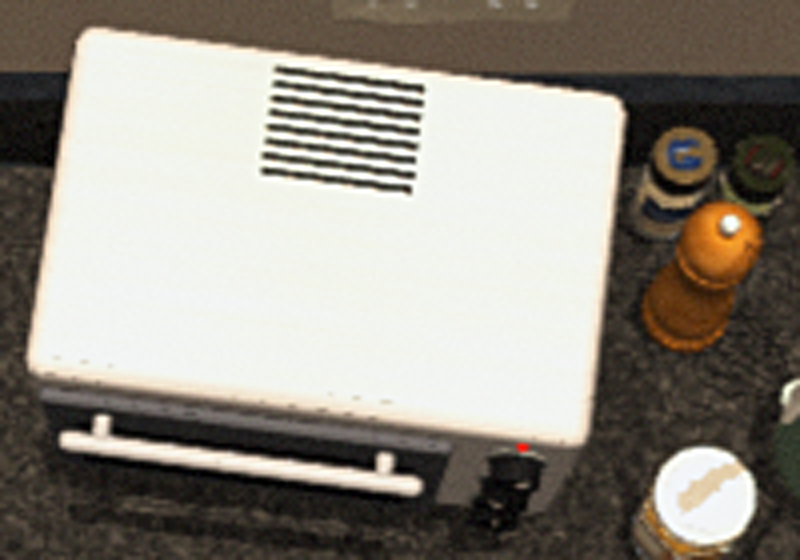

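Roof corners read in the crops: side FL(42,183), BL(185,20), BR(563,178), FR(447,375); top FL(28,372), BL(78,28), BR(626,98), FR(590,446). Bottom front right of the shell in the side crop is about (412,505). I'll fit the oven pose (with roll as a hint).

```bash
cat > fit.py <<'E'
from h import *
from scipy.optimize import least_squares
S=np.array([[42,183],[185,20],[563,178],[447,375]])/3+[270,85]
T=np.array([[28,372],[78,28],[626,98],[590,446]])/4+[260,80]
L=np.array([[-.11,.165],[.11,.165],[.11,-.165],[-.11,-.165]])
def pts(p,roll=True):
    x,y,a,h,r=p
    P=np.c_[L,h+L[:,1]*r]
    c,s=np.cos(a),np.sin(a)
    P[:,:2]=P[:,:2]@np.array([[c,s],[-s,c]])+[x,y]+np.array([[s,-c]])*r*h   # shell leans by roll
    return P
def f(p): P=pts(p); return np.r_[(proj("side",P)-S).ravel(),(proj("top",P)-T).ravel()]
r=least_squares(f,[.8,-.05,-.1,.24,0]); p=r.x
print("x,y,yaw,h,roll",p.round(4)); print(f(p).reshape(-1,2).round(1).tolist())
a=p[2];c,s=np.cos(a),np.sin(a);M=np.array([[c,-s],[s,c]])
for n,y in(("left edge front",.165),("right edge front",-.165)): print(n,(M@[-.11,y]+p[:2]).round(4))
print("knobs etc. jar:",unproj("top",[[435,197]],.103),"bottom FR seen",unproj("side",[[407.3,253.3]],.028))
print("handle top",unproj("top",[[275.5,190],[364.5,202]],.19))
E
python3 fit.py
```

```text
x,y,yaw,h,roll [ 0.797  -0.0527 -0.1203  0.2023  0.0315]
[[-1.5, 2.8], [-0.1, -1.2], [2.6, -0.2], [0.4, 1.7], [-1.8, 0.3], [-0.5, -2.1], [0.1, -1.4], [-0.5, 0.5]]
left edge front [0.7076 0.1243]
right edge front [ 0.668  -0.2033]
knobs etc. jar: [[ 0.68033755 -0.29128388  0.103     ]] bottom FR seen [[ 0.67527009 -0.20401836  0.028     ]]
handle top [[ 0.67193351  0.09514798  0.19      ]
 [ 0.64454551 -0.11188953  0.19      ]]
```

```bash
cat >> fit.py <<'E'
print('--')
for h in(.212,.24):
  for r0 in(-.026,0,.026):
    g=lambda q:f([*q,h,r0]); s=least_squares(g,[.8,-.05,-.1]); print(h,r0,s.x.round(4),round(s.cost,1))
E
python3 fit.py | sed -n '/--/,$p'
python3 - <<'E'
from h import *
ims=[manip.get_image("side").astype(float) for _ in range(8)]
m=np.mean(ims,0)[:,:,::-1]
c=m[180:270,270:430]; c=np.clip((c/255)**.45*255,0,255).astype(np.uint8)
cv2.imwrite("pics/c.png",cv2.resize(c,None,fx=5,fy=5,interpolation=cv2.INTER_CUBIC))
E
```

```text
--
0.212 -0.026 [ 0.7897 -0.0644 -0.1412] 33.0
0.212 0 [ 0.7906 -0.0594 -0.1321] 25.0
0.212 0.026 [ 0.7913 -0.0544 -0.1228] 22.2
0.24 -0.026 [ 0.7735 -0.0677 -0.1435] 126.9
0.24 0 [ 0.7745 -0.062  -0.1341] 121.2
0.24 0.026 [ 0.7753 -0.0563 -0.1247] 121.1
```

View pics/c.png

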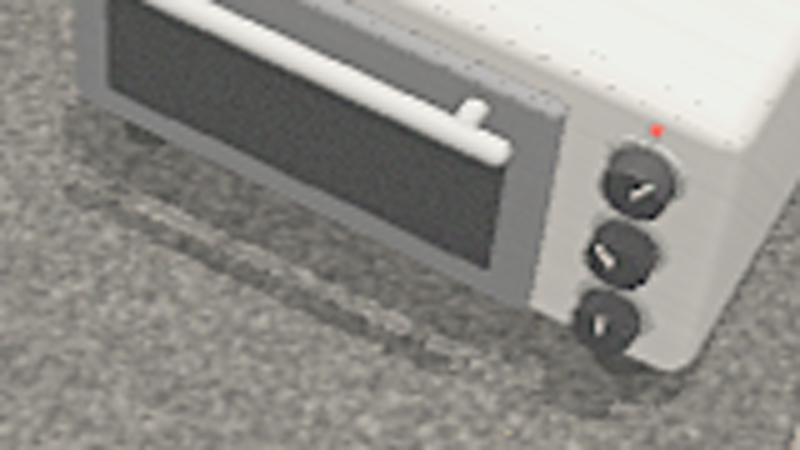

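Left foot shows as a dark crescent at crop (145,135) → image about (299,207). The right foot appears dark under the lowest knob at crop about (625,370) → (395,254).

```bash
python3 - <<'E'
from h import *
t=np.linspace(0,2*np.pi,60)
for (x,y,a) in((.7906,-.0594,-.132),(.7913,-.0544,-.1228),(.7897,-.0644,-.1412)):
  c,s=np.cos(a),np.sin(a);M=np.array([[c,-s],[s,c]])
  inv=lambda P:(P[:,:2]-[x,y])@M
  print("pose",x,y,a)
  for z in(0,.007): print(" crescent bottoms in oven frame z",z,inv(unproj("side",[[295,206],[299,208],[303.6,207],[390,253],[395,254.6]],z)).round(3).tolist())
  print(" shell bottom corners",inv(unproj("side",[[270+78/5,180+95/5],[270+685/5,180+370/5]],.028)).round(3).tolist())
  for k in(.13,.14):
    for sg in(1,-1):
      for z in(0,.007):
        P=np.c_[-.088+.014*np.cos(t),sg*k+.014*np.sin(t)]@M.T+[x,y]; uv=(proj("side",np.c_[P,0*t+z])-[270,180])*5
        print("  k",k*sg,z,"crop u",uv[:,0].min().round(),uv[:,0].max().round(),"bottom",uv[uv[:,1].argmax()].round())
E
```

```text
pose 0.7906 -0.0594 -0.132
 crescent bottoms in oven frame z 0 [[-0.093, 0.148], [-0.093, 0.136], [-0.084, 0.128], [-0.097, -0.118], [-0.095, -0.13]]
 crescent bottoms in oven frame z 0.007 [[-0.097, 0.145], [-0.098, 0.133], [-0.089, 0.125], [-0.101, -0.12], [-0.099, -0.132]]
 shell bottom corners [[-0.104, 0.167], [-0.097, -0.159]]
  k 0.13 0 crop u 133.0 189.0 bottom [162. 161.]
  k 0.13 0.007 crop u 133.0 189.0 bottom [162. 152.]
  k -0.13 0 crop u 601.0 661.0 bottom [634. 387.]
  k -0.13 0.007 crop u 603.0 662.0 bottom [636. 379.]
  k 0.14 0 crop u 116.0 172.0 bottom [145. 153.]
  k 0.14 0.007 crop u 116.0 172.0 bottom [145. 144.]
  k -0.14 0 crop u 620.0 680.0 bottom [654. 396.]
  k -0.14 0.007 crop u 622.0 682.0 bottom [656. 388.]
pose 0.7913 -0.0544 -0.1228
 crescent bottoms in oven frame z 0 [[-0.091, 0.144], [-0.092, 0.132], [-0.083, 0.124], [-0.098, -0.122], [-0.096, -0.135]]
 crescent bottoms in oven frame z 0.007 [[-0.096, 0.141], [-0.096, 0.129], [-0.088, 0.121], [-0.103, -0.124], [-0.101, -0.136]]
 shell bottom corners [[-0.103, 0.163], [-0.099, -0.163]]
  k 0.13 0 crop
[... 442 characters left out ...]
 in oven frame z 0 [[-0.094, 0.153], [-0.094, 0.141], [-0.085, 0.133], [-0.096, -0.114], [-0.093, -0.126]]
 crescent bottoms in oven frame z 0.007 [[-0.098, 0.149], [-0.099, 0.138], [-0.09, 0.13], [-0.1, -0.116], [-0.098, -0.128]]
 shell bottom corners [[-0.106, 0.171], [-0.096, -0.155]]
  k 0.13 0 crop u 142.0 198.0 bottom [170. 163.]
  k 0.13 0.007 crop u 141.0 198.0 bottom [170. 154.]
  k -0.13 0 crop u 608.0 667.0 bottom [641. 393.]
  k -0.13 0.007 crop u 609.0 669.0 bottom [643. 385.]
  k 0.14 0 crop u 125.0 181.0 bottom [153. 155.]
  k 0.14 0.007 crop u 124.0 180.0 bottom [153. 146.]
  k -0.14 0 crop u 627.0 687.0 bottom [660. 403.]
  k -0.14 0.007 crop u 628.0 688.0 bottom [662. 394.]
```

Pose estimate: oven yaw is about -7°, foot_left is near (.722, .085) and foot_right near (.689, -.175). The roll hints that the left foot hangs. The wedge fit gives 230 mm length, which checks out. I'll go above the grip spot near the butt, (.45, -.252).

```bash
python3 -m handwheel '[{"translation":[-0.0213,-0.0272,0.004],"angular":[0,0,0],"hand":0},{"translation":[-0.0213,-0.0272,0.004],"angular":[0,0,0],"hand":0},{"translation":[-0.0213,-0.0272,0.004],"angular":[0,0,0],"hand":0},{"translation":[-0.0213,-0.0272,0.004],"angular":[0,0,0],"hand":0},{"translation":[-0.0213,-0.0272,0.004],"angular":[0,0,0],"hand":0},{"translation":[-0.0213,-0.0272,0.004],"angular":[0,0,0],"hand":0},{"translation":[-0.0213,-0.0272,0.004],"angular":[0,0,0],"hand":0},{"translation":[-0.0213,-0.0272,0.004],"angular":[0,0,0],"hand":0},{"translation":[-0.0213,-0.0272,0.004],"angular":[0,0,0],"hand":0},{"translation":[-0.0213,-0.0272,0.004],"angular":[0,0,0],"hand":0}]' 40
```

```text
clock: 1.33
position: [0.3058, 0.2078, 0.1914]
ee_rot: [0.001, 0.178, 0.984, 0.0]
contact_force: [0.4, -0.1, 0.1]
width: 0.0853
gripper_force: 0.0
```

```bash
python3 -m handwheel '[{"translation":[-0.0213,-0.0272,0.004],"angular":[0,0,0],"hand":0},{"translation":[-0.0213,-0.0272,0.004],"angular":[0,0,0],"hand":0},{"translation":[-0.0213,-0.0272,0.004],"angular":[0,0,0],"hand":0},{"translation":[-0.0213,-0.0272,0.004],"angular":[0,0,0],"hand":0},{"translation":[-0.0213,-0.0272,0.004],"angular":[0,0,0],"hand":0},{"translation":[-0.0213,-0.0272,0.004],"angular":[0,0,0],"hand":0},{"translation":[-0.0213,-0.0272,0.004],"angular":[0,0,0],"hand":0},{"translation":[-0.0213,-0.0272,0.004],"angular":[0,0,0],"hand":0},{"translation":[-0.0213,-0.0272,0.004],"angular":[0,0,0],"hand":0},{"translation":[-0.0213,-0.0272,0.004],"angular":[0,0,0],"hand":0}]'; python3 -m handwheel '[{"translation":[-0.0213,-0.0272,0.004],"angular":[0,0,7],"hand":0},{"translation":[0,0,0],"angular":[0,0,7],"hand":0},{"translation":[0,0,0],"angular":[0,0,7],"hand":0},{"translation":[0,0,0],"angular":[0,0,7],"hand":0},{"translation":[0,0,0],"angular":[0,0,7],"hand":0},{"translation":[0,0,0],"angular":[0,0,7],"hand":0},{"translation":[0,0,0],"angular":[0,0,7],"hand":0},{"translation":[0,0,0],"angular":[0,0,7],"hand":0},{"translation":[0,0,0],"angular":[0,0,7],"hand":0},{"translation":[0,0,0],"angular":[0,0,7],"hand":0}]'; python3 -m handwheel '[{"translation":[0,0,0],"angular":[0,0,7],"hand":0},{"translation":[0,0,0],"angular":[0,0,7],"hand":0},{"translation":[0,0,0],"angular":[0,0,7],"hand":0},{"translation":[0,0,0],"angular":[0,0,7],"hand":0},{"translation":[0,0,0],"angular":[0,0,7],"hand":0},{"translation":[0,0,0],"angular":[0,0,7],"hand":0},{"translation":[0,0,0],"angular":[0,0,7],"hand":0},{"translation":[0,0,0],"angular":[0,0,7],"hand":0},{"translation":[0,0,0],"angular":[0,0,3.5],"hand":0},{"translation":[0,0,0],"angular":[0,0,0],"hand":0}]'
cat >> h.py <<'E'
def st():
    s=manip.get_state();q=s["ee_rot"];M=R.from_quat([q[1],q[2],q[3],q[0]]).as_matrix()
    print("t",round(s["clock"],2),"p",s["position"].round(4),"yaw",np.degrees(np.arctan2(M[1,0],M[0,0])).round(2),"zax",M[:,2].round(3),"F",s["contact_force"].round(2),"w",round(s["width"],4),"q",s["qpos"].round(2));return s,M
def go(P,yaw):
    "tool shift to world P (before turn), and turn about tool z"
    s,M=st(); y=np.degrees(np.arctan2(M[1,0],M[0,0])); print("shift",(M.T@(np.array(P)-s["position"])).round(4),"turn z",round(-((yaw-y+180)%360-180),2))
E
python3 -c "
from h import *
go([.4506,-.2518,.05],30.2)"
```

```text
clock: 2.17
position: [0.4102, -0.122, 0.1514]
ee_rot: [0.0, 0.178, 0.984, 0.0]
contact_force: [1.0, -0.3, 0.6]
width: 0.0854
gripper_force: 0.0
clock: 3.0
position: [0.4204, -0.1531, 0.1475]
ee_rot: [0.0, 0.712, 0.702, 0.0]
contact_force: [0.3, 0.2, -0.1]
width: 0.0855
gripper_force: 0.0
clock: 3.83
position: [0.4204, -0.1531, 0.1474]
ee_rot: [0.0, 0.966, 0.258, 0.0]
contact_force: [-0.4, 0.7, 0.9]
width: 0.0851
gripper_force: 0.0
t 3.83 p [ 0.4204 -0.1531  0.1474] yaw 29.95 zax [ 0. -0. -1.] F [-0.38  0.71  0.89] w 0.0851 q [-0.51  0.15  1.9   0.    1.09  0.54]
shift [-0.0231  0.1005  0.0975] turn z -0.25
```

```bash
python3 -m handwheel '[{"translation":[-0.0077,0.0335,0.01],"angular":[0,0,0],"hand":0},{"translation":[-0.0077,0.0335,0.01],"angular":[0,0,0],"hand":0},{"translation":[-0.0077,0.0335,0.01],"angular":[0,0,0],"hand":0},{"translation":[0,0,0.03],"angular":[0,0,0],"hand":0},{"translation":[0,0,0.03],"angular":[0,0,0],"hand":0},{"translation":[0,0,0.0],"angular":[0,0,0],"hand":0}]'; python3 - <<'E'
from h import *
go([.4506,-.2518,.006],30.2)
t=manip.get_image("top")[:,:,::-1]; cv2.imwrite("pics/d.png",cv2.resize(t[200:330,330:490],None,fx=4,fy=4))
E
```

```text
clock: 4.33
position: [0.4471, -0.2498, 0.0526]
ee_rot: [-0.004, 0.966, 0.259, -0.003]
contact_force: [-1.3, -0.3, -0.5]
width: 0.0856
gripper_force: 0.0
t 4.33 p [ 0.4471 -0.2498  0.0526] yaw 30.03 zax [-0.009  0.007 -1.   ] F [-1.33 -0.31 -0.47] w 0.0856 q [-0.65  0.36  1.89  0.    0.91  0.4 ]
shift [0.0022 0.0039 0.0466] turn z -0.17
```

View pics/d.png

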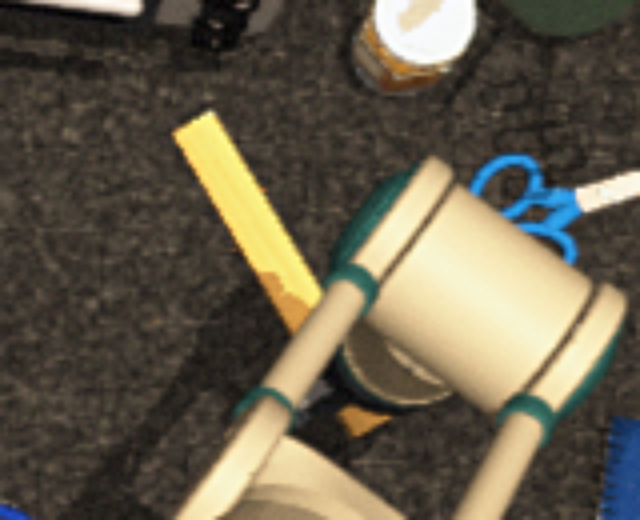

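The gripper stands over the butt section, astride the wedge. The thin end is at crop (195,120), undisturbed. Descending.

```bash
python3 -m handwheel '[{"translation":[0,0,0.02],"angular":[0,0,0],"hand":0},{"translation":[0,0,0.02],"angular":[0,0,0],"hand":0},{"translation":[0,0,0.008],"angular":[0,0,0],"hand":0},{"translation":[0,0,0],"angular":[0,0,0],"hand":0},{"translation":[0,0,0],"angular":[0,0,0],"hand":0}]';python3 -c "
from h import *
go([.4506,-.2518,.006],30.2)"
```

```text
clock: 4.8
position: [0.4512, -0.2518, 0.0104]
ee_rot: [0.0, 0.966, 0.259, 0.0]
contact_force: [-0.7, 0.0, 0.5]
width: 0.0857
gripper_force: 0.0
t 4.8 p [ 0.4512 -0.2518  0.0104] yaw 30.05 zax [ 0.001 -0.001 -1.   ] F [-0.72  0.02  0.46] w 0.0857 q [-0.64  0.41  1.93  0.    0.79  0.4 ]
shift [-0.0005 -0.0003  0.0044] turn z -0.15
```

```bash
python3 -m handwheel '[{"translation":[0,0,0.007],"angular":[0,0,0],"hand":0},{"translation":[0,0,0],"angular":[0,0,0],"hand":1},{"translation":[0,0,0],"angular":[0,0,0],"hand":1},{"translation":[0,0,0],"angular":[0,0,0],"hand":1},{"translation":[0,0,0],"angular":[0,0,0],"hand":1},{"translation":[0,0,0],"angular":[0,0,0],"hand":1},{"translation":[0,0,0],"angular":[0,0,0],"hand":1},{"translation":[0,0,0],"angular":[0,0,0],"hand":1},{"translation":[0,0,0],"angular":[0,0,0],"hand":1},{"translation":[0,0,0],"angular":[0,0,0],"hand":1}]' 50;python3 -m handwheel '[{"translation":[0,0,-0.004],"angular":[0,0,0],"hand":1},{"translation":[0,0,-0.004],"angular":[0,0,0],"hand":1},{"translation":[0,0,-0.004],"angular":[0,0,0],"hand":1},{"translation":[0,0,0],"angular":[0,0,0],"hand":1},{"translation":[0,0,0],"angular":[0,0,0],"hand":1}]';python3 -c "
from h import *
st()"
```

```text
clock: 5.63
position: [0.4509, -0.2519, 0.0028]
ee_rot: [0.0, 0.966, 0.259, 0.0]
contact_force: [-0.7, -0.0, 5.9]
width: 0.0292
gripper_force: 50.9
clock: 6.05
position: [0.4507, -0.2517, 0.0145]
ee_rot: [0.0, 0.966, 0.259, 0.0]
contact_force: [0.5, -0.3, -0.9]
width: 0.0288
gripper_force: 50.2
t 6.05 p [ 0.4507 -0.2517  0.0145] yaw 30.0 zax [ 0. -0. -1.] F [ 0.45 -0.33 -0.92] w 0.0288 q [-0.64  0.41  1.93  0.    0.8   0.4 ]
```

Grip is secure (29 mm, 50 N). Moving off left, then turning the wedge to the oven's heading.

```bash
python3 -m handwheel '[{"translation":[0,0,-0.025],"angular":[0,0,0],"hand":1},{"translation":[0.0167,-0.0289,0],"angular":[0,0,0],"hand":1},{"translation":[0.0167,-0.0289,0],"angular":[0,0,0],"hand":1},{"translation":[0.0167,-0.0289,0],"angular":[0,0,0],"hand":1},{"translation":[0.0167,-0.0289,0],"angular":[0,0,0],"hand":1},{"translation":[0.0167,-0.0289,0],"angular":[0,0,0],"hand":1},{"translation":[0.0167,-0.0289,0],"angular":[0,0,0],"hand":1},{"translation":[0,0,0],"angular":[0,0,6.2],"hand":1},{"translation":[0,0,0],"angular":[0,0,6.2],"hand":1},{"translation":[0,0,0],"angular":[0,0,6.2],"hand":1}]';python3 -m handwheel '[{"translation":[0,0,0],"angular":[0,0,6.2],"hand":1},{"translation":[0,0,0],"angular":[0,0,6.2],"hand":1},{"translation":[0,0,0],"angular":[0,0,6.2],"hand":1},{"translation":[0,0,0],"angular":[0,0,0],"hand":1}]';python3 -c "
from h import *
go([.49,.1144,.0145],-7.2)"
```

```text
clock: 6.88
position: [0.4504, -0.0503, 0.0392]
ee_rot: [-0.0, 0.995, 0.098, -0.0]
contact_force: [0.2, -0.1, -0.4]
width: 0.0289
gripper_force: 50.3
clock: 7.22
position: [0.4504, -0.0513, 0.0391]
ee_rot: [-0.0, 0.998, -0.064, -0.0]
contact_force: [-0.3, 0.3, -0.3]
width: 0.0285
gripper_force: 50.2
t 7.22 p [ 0.4504 -0.0513  0.0391] yaw -7.3 zax [-0.  0. -1.] F [-0.28  0.31 -0.34] w 0.0285 q [-0.27  0.3   2.04  0.    0.81  1.43]
shift [ 0.0182 -0.1693  0.0246] turn z -0.1
```

```bash
python3 -m handwheel '[{"translation":[0.003,-0.0282,0],"angular":[0,0,0],"hand":1},{"translation":[0.003,-0.0282,0],"angular":[0,0,0],"hand":1},{"translation":[0.003,-0.0282,0],"angular":[0,0,0],"hand":1},{"translation":[0.003,-0.0282,0],"angular":[0,0,0],"hand":1},{"translation":[0.003,-0.0282,0],"angular":[0,0,0],"hand":1},{"translation":[0.003,-0.0282,0],"angular":[0,0,0],"hand":1},{"translation":[0,0,0.012],"angular":[0,0,0],"hand":1},{"translation":[0,0,0.012],"angular":[0,0,0],"hand":1},{"translation":[0,0,0],"angular":[0,0,0],"hand":1},{"translation":[0,0,0],"angular":[0,0,0],"hand":1}]'; python3 - <<'E'
from h import *
st()
t=manip.get_image("side")[:,:,::-1]; cv2.imwrite("pics/e.png",cv2.resize(t[130:310,200:440],None,fx=3.3,fy=3.3,interpolation=cv2.INTER_CUBIC))
E
```

```text
clock: 8.05
position: [0.4889, 0.1143, 0.0147]
ee_rot: [0.0, 0.998, -0.062, -0.001]
contact_force: [-0.2, -1.0, -1.3]
width: 0.0288
gripper_force: 50.2
t 8.05 p [0.4889 0.1143 0.0147] yaw -7.09 zax [-0.002 -0.    -1.   ] F [-0.2  -0.96 -1.31] w 0.0288 q [0.09 0.39 1.96 0.   0.79 1.79]
```

View pics/e.png

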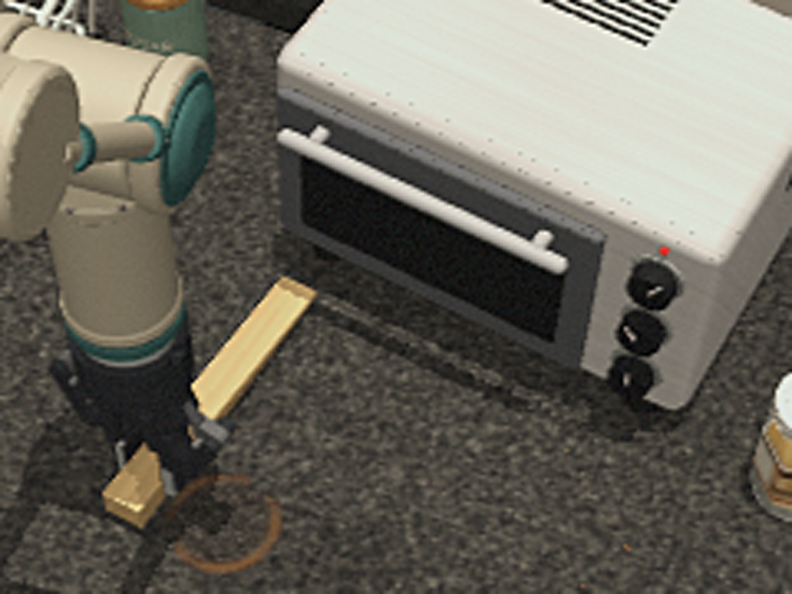

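The wedge is held level, its tip edge from crop (282,277) to (318,297). The left foot's dark crescent is at about crop (325,255), lying ahead and along the wedge axis. Checking numerically.

```bash
python3 - <<'E'
from h import *
c=lambda p:np.array(p)/3.3+[200,130]
tip=unproj("side",c([[282,277],[318,297]]),.0145)[:,:2]
foot=unproj("side",[[295,206],[299,208],[303.6,207]],.005)[:,:2]
p=np.array([.4889,.1143]);a=np.radians(-7.2);d=np.array([np.cos(a),np.sin(a)]);n=np.array([-d[1],d[0]])
for nm,q in(("tip",tip),("crescent",foot),("foot est",np.array([[.722,.085]]))): print(nm,q.round(4).tolist(),"along",((q-p)@d).round(4),"lat",((q-p)@n).round(4))
E
```

```text
tip [[0.6764, 0.1059], [0.6702, 0.0738]] along [0.1871 0.1849] lat [ 0.0152 -0.0174]
crescent [[0.7147, 0.0981], [0.7129, 0.0864], [0.7202, 0.0772]] along [0.226  0.2257 0.2342] lat [ 0.0122  0.0004 -0.0078]
foot est [[0.722, 0.085]] along [0.2349] lat [0.0001]
```

Alignment is within 2 mm. Lowering to the worktop and advancing slowly to feel.

```bash
python3 -m handwheel '[{"translation":[0,0,0.006],"angular":[0,0,0],"hand":1},{"translation":[0,0,0.005],"angular":[0,0,0],"hand":1},{"translation":[0,0,0],"angular":[0,0,0],"hand":1},{"translation":[0,0,0],"angular":[0,0,0],"hand":1}]'; python3 -c "
from h import *
st()"; python3 -m handwheel '[{"translation":[0.006,0,0],"angular":[0,0,0],"hand":1},{"translation":[0.006,0,0],"angular":[0,0,0],"hand":1},{"translation":[0.006,0,0],"angular":[0,0,0],"hand":1},{"translation":[0.003,0,0],"angular":[0,0,0],"hand":1},{"translation":[0,0,0],"angular":[0,0,0],"hand":1},{"translation":[0,0,0],"angular":[0,0,0],"hand":1}]';python3 -c "
from h import *
st()"
```

```text
clock: 8.43
position: [0.4895, 0.114, 0.0041]
ee_rot: [-0.0, 0.998, -0.063, -0.0]
contact_force: [-0.3, 0.7, -0.3]
width: 0.0289
gripper_force: 50.2
t 8.43 p [0.4895 0.114  0.0041] yaw -7.22 zax [-0.001  0.    -1.   ] F [-0.3   0.74 -0.32] w 0.0289 q [0.09 0.41 1.97 0.   0.76 1.79]
clock: 8.93
position: [0.5108, 0.1116, 0.0043]
ee_rot: [-0.0, 0.998, -0.063, -0.0]
contact_force: [0.4, 0.3, -0.6]
width: 0.0285
gripper_force: 50.2
t 8.93 p [0.5108 0.1116 0.0043] yaw -7.21 zax [-0.  0. -1.] F [ 0.37  0.31 -0.58] w 0.0285 q [0.08 0.43 1.92 0.   0.79 1.78]
```

```bash
python3 -m handwheel '[{"translation":[0,0,0.0014],"angular":[0,0,0],"hand":1},{"translation":[0,0,0],"angular":[0,0,0],"hand":1},{"translation":[0,0,0],"angular":[0,0,0],"hand":1}]'; python3 -m handwheel '[{"translation":[0.0025,0,0],"angular":[0,0,0],"hand":1},{"translation":[0.0025,0,0],"angular":[0,0,0],"hand":1},{"translation":[0.0025,0,0],"angular":[0,0,0],"hand":1},{"translation":[0.0025,0,0],"angular":[0,0,0],"hand":1},{"translation":[0,0,0],"angular":[0,0,0],"hand":1}]'; python3 -m handwheel '[{"translation":[0.002,0,0],"angular":[0,0,0],"hand":1},{"translation":[0.002,0,0],"angular":[0,0,0],"hand":1},{"translation":[0,0,0],"angular":[0,0,0],"hand":1}]' ; python3 -c "
from h import *
st()"
```

```text
clock: 9.18
position: [0.5103, 0.1117, 0.0028]
ee_rot: [-0.0, 0.998, -0.063, -0.0]
contact_force: [0.6, 0.1, 0.3]
width: 0.0289
gripper_force: 50.2
clock: 9.6
position: [0.5214, 0.1103, 0.0029]
ee_rot: [-0.0, 0.998, -0.063, 0.001]
contact_force: [-0.6, 0.2, -0.8]
width: 0.0287
gripper_force: 50.2
clock: 9.85
position: [0.5251, 0.1098, 0.0029]
ee_rot: [-0.0, 0.998, -0.063, 0.0]
contact_force: [0.1, 0.1, -0.3]
width: 0.0289
gripper_force: 50.2
t 9.85 p [0.5251 0.1098 0.0029] yaw -7.2 zax [ 0.001  0.    -1.   ] F [ 0.14  0.15 -0.31] w 0.0289 q [0.08 0.45 1.9  0.   0.8  1.77]
```

```bash
python3 -m handwheel '[{"translation":[0.0015,0,0],"angular":[0,0,0],"hand":1},{"translation":[0,0,0],"angular":[0,0,0],"hand":1}]';  python3 -m handwheel '[{"translation":[0.0015,0,0],"angular":[0,0,0],"hand":1},{"translation":[0,0,0],"angular":[0,0,0],"hand":1}]'
```

```text
clock: 10.02
position: [0.5263, 0.1097, 0.0029]
ee_rot: [-0.0, 0.998, -0.063, 0.0]
contact_force: [-0.1, 0.7, -1.2]
width: 0.0288
gripper_force: 50.2
clock: 10.18
position: [0.5277, 0.1095, 0.0029]
ee_rot: [-0.0, 0.998, -0.063, 0.0]
contact_force: [0.0, 0.6, 0.8]
width: 0.0286
gripper_force: 50.2
```

```bash
python3 -m handwheel '[{"translation":[0.0015,0,0],"angular":[0,0,0],"hand":1},{"translation":[0,0,0],"angular":[0,0,0],"hand":1}]';  python3 -m handwheel '[{"translation":[0.0015,0,0],"angular":[0,0,0],"hand":1},{"translation":[0,0,0],"angular":[0,0,0],"hand":1}]'
```

```text
clock: 10.35
position: [0.5293, 0.1093, 0.0029]
ee_rot: [-0.0, 0.998, -0.063, 0.0]
contact_force: [0.0, 0.2, -1.6]
width: 0.0288
gripper_force: 50.2
clock: 10.52
position: [0.5308, 0.1091, 0.0029]
ee_rot: [-0.0, 0.998, -0.063, 0.0]
contact_force: [0.1, -0.4, -0.5]
width: 0.0288
gripper_force: 50.2
```

```bash
python3 -m handwheel '[{"translation":[0.0015,0,0],"angular":[0,0,0],"hand":1},{"translation":[0,0,0],"angular":[0,0,0],"hand":1}]';  python3 -m handwheel '[{"translation":[0.0015,0,0],"angular":[0,0,0],"hand":1},{"translation":[0,0,0],"angular":[0,0,0],"hand":1}]'
```

```text
clock: 10.68
position: [0.5323, 0.1089, 0.0029]
ee_rot: [-0.0, 0.998, -0.063, 0.0]
contact_force: [0.2, 0.0, -0.7]
width: 0.0289
gripper_force: 50.2
clock: 10.85
position: [0.5337, 0.1087, 0.0029]
ee_rot: [-0.0, 0.998, -0.063, 0.0]
contact_force: [1.0, 1.5, -1.3]
width: 0.0291
gripper_force: 50.2
```

```bash
python3 -m handwheel '[{"translation":[0.0015,0,0],"angular":[0,0,0],"hand":1},{"translation":[0.0015,0,0],"angular":[0,0,0],"hand":1},{"translation":[0,0,0],"angular":[0,0,0],"hand":1}]'
```

```text
clock: 11.1
position: [0.5369, 0.1083, 0.003]
ee_rot: [-0.0, 0.998, -0.063, 0.0]
contact_force: [-1.1, 0.4, -0.6]
width: 0.0288
gripper_force: 50.2
```

```bash
python3 -m handwheel '[{"translation":[0.0015,0,0],"angular":[0,0,0],"hand":1},{"translation":[0.0015,0,0],"angular":[0,0,0],"hand":1},{"translation":[0,0,0],"angular":[0,0,0],"hand":1}]'
```

```text
clock: 11.35
position: [0.5398, 0.1079, 0.0029]
ee_rot: [-0.0, 0.998, -0.063, 0.0]
contact_force: [0.3, 0.1, -0.5]
width: 0.029
gripper_force: 50.2
```

```bash
python3 -m handwheel '[{"translation":[0.0015,0,0],"angular":[0,0,0],"hand":1},{"translation":[0.0015,0,0],"angular":[0,0,0],"hand":1},{"translation":[0,0,0],"angular":[0,0,0],"hand":1}]'
```

```text
clock: 11.6
position: [0.5428, 0.1076, 0.0029]
ee_rot: [-0.0, 0.998, -0.063, 0.0]
contact_force: [0.7, 0.4, -0.9]
width: 0.0289
gripper_force: 50.2
```

```bash
python3 -m handwheel '[{"translation":[0.0015,0,0],"angular":[0,0,0],"hand":1},{"translation":[0,0,0],"angular":[0,0,0],"hand":1}]'
```

```text
clock: 11.77
position: [0.5441, 0.1074, 0.0029]
ee_rot: [-0.0, 0.998, -0.063, 0.0]
contact_force: [-0.5, 0.3, -0.2]
width: 0.0288
gripper_force: 50.2
```

No butting well past the foot's front edge, so the left foot hangs. Pressing the wedge flat on the worktop before the slope meets the foot.

```bash
python3 -m handwheel '[{"translation":[0,0,0.0005],"angular":[0,0,0],"hand":1},{"translation":[0,0,0],"angular":[0,0,0],"hand":1},{"translation":[0,0,0],"angular":[0,0,0],"hand":1}]'
```

```text
clock: 12.02
position: [0.5441, 0.1074, 0.0028]
ee_rot: [-0.0, 0.998, -0.063, 0.0]
contact_force: [-0.6, -0.2, 2.9]
width: 0.0286
gripper_force: 50.6
```

```bash
python3 -m handwheel '[{"translation":[0,0,0.0004],"angular":[0,0,0],"hand":1},{"translation":[0,0,0],"angular":[0,0,0],"hand":1},{"translation":[0,0,0],"angular":[0,0,0],"hand":1}]'
```

```text
clock: 12.27
position: [0.5441, 0.1074, 0.0028]
ee_rot: [-0.0, 0.998, -0.063, 0.0]
contact_force: [-0.7, 0.2, 6.5]
width: 0.0287
gripper_force: 51.1
```

```bash
python3 -m handwheel '[{"translation":[0.0015,0,0],"angular":[0,0,0],"hand":1},{"translation":[0.0015,0,0],"angular":[0,0,0],"hand":1},{"translation":[0,0,0],"angular":[0,0,0],"hand":1}]'
```

```text
clock: 12.52
position: [0.5442, 0.1074, 0.0027]
ee_rot: [-0.0, 0.998, -0.063, -0.002]
contact_force: [-5.7, 1.0, 11.7]
width: 0.0284
gripper_force: 51.8
```

```bash
python3 -m handwheel '[{"translation":[0.0015,0,0],"angular":[0,0,0],"hand":1},{"translation":[0,0,0],"angular":[0,0,0],"hand":1}]'
```

```text
clock: 12.68
position: [0.5458, 0.1072, 0.0028]
ee_rot: [-0.0, 0.998, -0.063, -0.002]
contact_force: [-5.7, 0.3, 11.3]
width: 0.0288
gripper_force: 51.6
```

```bash
python3 -m handwheel '[{"translation":[0.0015,0,0],"angular":[0,0,0],"hand":1},{"translation":[0,0,0],"angular":[0,0,0],"hand":1}]'
```

```text
clock: 12.85
position: [0.5473, 0.107, 0.0028]
ee_rot: [-0.0, 0.998, -0.063, -0.002]
contact_force: [-5.7, 1.4, 11.2]
width: 0.0287
gripper_force: 51.6
```

```bash
python3 -m handwheel '[{"translation":[0.0015,0,0],"angular":[0,0,0],"hand":1},{"translation":[0,0,0],"angular":[0,0,0],"hand":1}]'
```

```text
clock: 13.02
position: [0.5488, 0.1068, 0.0027]
ee_rot: [-0.0, 0.998, -0.063, -0.002]
contact_force: [-5.7, 0.9, 10.9]
width: 0.0292
gripper_force: 51.6
```

Constant 5.7 N, so this is worktop drag and not the foot. Easing the down-press and continuing.

```bash
python3 -m handwheel '[{"translation":[0.0015,0,-0.0006],"angular":[0,0,0],"hand":1},{"translation":[0.0015,0,0],"angular":[0,0,0],"hand":1},{"translation":[0,0,0],"angular":[0,0,0],"hand":1}]'
```

```text
clock: 13.27
position: [0.5539, 0.1062, 0.0028]
ee_rot: [-0.0, 0.998, -0.063, -0.0]
contact_force: [-2.2, 0.6, 4.9]
width: 0.0288
gripper_force: 50.9
```

```bash
python3 -m handwheel '[{"translation":[0.0015,0,0],"angular":[0,0,0],"hand":1},{"translation":[0,0,0],"angular":[0,0,0],"hand":1}]'
```

```text
clock: 13.43
position: [0.5549, 0.1061, 0.0028]
ee_rot: [-0.0, 0.998, -0.063, -0.001]
contact_force: [-4.3, 0.9, 7.8]
width: 0.0288
gripper_force: 51.0
```

```bash
python3 -m handwheel '[{"translation":[0.0015,0,0],"angular":[0,0,0],"hand":1},{"translation":[0,0,0],"angular":[0,0,0],"hand":1}]'
```

```text
clock: 13.6
position: [0.5564, 0.1058, 0.0028]
ee_rot: [-0.0, 0.998, -0.063, -0.001]
contact_force: [-3.8, -0.2, 7.3]
width: 0.0288
gripper_force: 51.0
```

```bash
python3 -m handwheel '[{"translation":[0.0015,0,0],"angular":[0,0,0],"hand":1},{"translation":[0,0,0],"angular":[0,0,0],"hand":1}]'
```

```text
clock: 13.77
position: [0.5579, 0.1056, 0.0028]
ee_rot: [-0.0, 0.998, -0.063, -0.001]
contact_force: [-2.6, 0.7, 6.4]
width: 0.0285
gripper_force: 51.0
```

```bash
python3 -m handwheel '[{"translation":[0.0015,0,0],"angular":[0,0,0],"hand":1},{"translation":[0,0,0],"angular":[0,0,0],"hand":1}]'
```

```text
clock: 13.93
position: [0.5594, 0.1054, 0.0028]
ee_rot: [-0.0, 0.998, -0.063, -0.001]
contact_force: [-4.1, 0.1, 6.7]
width: 0.029
gripper_force: 51.0
```

```bash
python3 -m handwheel '[{"translation":[0.0015,0,0],"angular":[0,0,0],"hand":1},{"translation":[0,0,0],"angular":[0,0,0],"hand":1}]'
```

```text
clock: 14.1
position: [0.5608, 0.1053, 0.0028]
ee_rot: [-0.0, 0.998, -0.063, -0.001]
contact_force: [-2.9, 0.4, 6.9]
width: 0.0287
gripper_force: 51.0
```

```bash
python3 -m handwheel '[{"translation":[0.0015,0,0],"angular":[0,0,0],"hand":1},{"translation":[0,0,0],"angular":[0,0,0],"hand":1}]'
```

```text
clock: 14.27
position: [0.5624, 0.1051, 0.0028]
ee_rot: [-0.0, 0.998, -0.063, -0.001]
contact_force: [-3.3, 0.4, 7.3]
width: 0.0288
gripper_force: 51.0
```

```bash
python3 -m handwheel '[{"translation":[0.0015,0,0],"angular":[0,0,0],"hand":1},{"translation":[0,0,0],"angular":[0,0,0],"hand":1}]'
```

```text
clock: 14.43
position: [0.5638, 0.1049, 0.0028]
ee_rot: [-0.0, 0.998, -0.063, -0.001]
contact_force: [-2.8, 1.0, 6.1]
width: 0.0292
gripper_force: 51.0
```

```bash
python3 -m handwheel '[{"translation":[0.0015,0,0],"angular":[0,0,0],"hand":1},{"translation":[0,0,0],"angular":[0,0,0],"hand":1}]'
```

```text
clock: 14.6
position: [0.5654, 0.1047, 0.0028]
ee_rot: [-0.0, 0.998, -0.063, -0.001]
contact_force: [-3.1, 0.9, 6.4]
width: 0.0284
gripper_force: 51.0
```

```bash
python3 -m handwheel '[{"translation":[0.0015,0,0],"angular":[0,0,0],"hand":1},{"translation":[0,0,0],"angular":[0,0,0],"hand":1}]'
```

```text
clock: 14.77
position: [0.5669, 0.1045, 0.0028]
ee_rot: [-0.0, 0.998, -0.063, -0.001]
contact_force: [-2.8, 0.9, 5.3]
width: 0.0286
gripper_force: 51.0
```

```bash
python3 -m handwheel '[{"translation":[0.0015,0,0],"angular":[0,0,0],"hand":1},{"translation":[0,0,0],"angular":[0,0,0],"hand":1}]'
```

```text
clock: 14.93
position: [0.5683, 0.1043, 0.0028]
ee_rot: [-0.0, 0.998, -0.063, -0.001]
contact_force: [-2.8, -0.3, 5.4]
width: 0.029
gripper_force: 51.0
```

```bash
python3 -m handwheel '[{"translation":[0.0015,0,0],"angular":[0,0,0],"hand":1},{"translation":[0,0,0],"angular":[0,0,0],"hand":1}]'
```

```text
clock: 15.1
position: [0.5699, 0.1041, 0.0028]
ee_rot: [-0.0, 0.998, -0.063, -0.001]
contact_force: [-2.6, 0.1, 6.7]
width: 0.0288
gripper_force: 51.0
```

```bash
python3 -m handwheel '[{"translation":[0.0015,0,0],"angular":[0,0,0],"hand":1},{"translation":[0,0,0],"angular":[0,0,0],"hand":1}]'
```

```text
clock: 15.27
position: [0.5713, 0.1039, 0.0028]
ee_rot: [-0.0, 0.998, -0.063, -0.001]
contact_force: [-2.7, -0.0, 6.4]
width: 0.0289
gripper_force: 51.0
```

```bash
python3 -m handwheel '[{"translation":[0.0015,0,0],"angular":[0,0,0],"hand":1},{"translation":[0.0005,0,0],"angular":[0,0,0],"hand":1}]'
```

```text
clock: 15.43
position: [0.5732, 0.1037, 0.0028]
ee_rot: [-0.0, 0.998, -0.063, -0.001]
contact_force: [-3.3, 1.3, 7.2]
width: 0.029
gripper_force: 51.0
```

```bash
python3 -m handwheel '[{"translation":[0.0015,0,0],"angular":[0,0,0],"hand":1},{"translation":[0,0,0],"angular":[0,0,0],"hand":1}]'
```

```text
clock: 15.6
position: [0.5748, 0.1035, 0.0028]
ee_rot: [-0.0, 0.998, -0.063, -0.001]
contact_force: [-3.4, -0.4, 6.0]
width: 0.0288
gripper_force: 51.0
```

```bash
python3 -m handwheel '[{"translation":[0.0015,0,0],"angular":[0,0,0],"hand":1},{"translation":[0,0,0],"angular":[0,0,0],"hand":1}]'
```

```text
clock: 15.77
position: [0.5755, 0.1034, 0.0028]
ee_rot: [-0.0, 0.998, -0.063, -0.002]
contact_force: [-4.7, -0.5, 7.3]
width: 0.0288
gripper_force: 51.2
```

```bash
python3 -m handwheel '[{"translation":[0.0015,0,0],"angular":[0,0,0],"hand":1},{"translation":[0,0,0],"angular":[0,0,0],"hand":1}]'
```

```text
clock: 15.93
position: [0.576, 0.1033, 0.0028]
ee_rot: [-0.0, 0.998, -0.063, -0.003]
contact_force: [-5.5, 1.4, 10.2]
width: 0.0289
gripper_force: 51.4
```

The push now rises and the tool lags: the slope has met the foot, with the tip about 35 mm past its middle. Snugging in small steps.

```bash
python3 -m handwheel '[{"translation":[0.001,0,0],"angular":[0,0,0],"hand":1},{"translation":[0.0005,0,0],"angular":[0,0,0],"hand":1},{"translation":[0,0,0],"angular":[0,0,0],"hand":1}]'
```

```text
clock: 16.18
position: [0.5762, 0.1033, 0.0028]
ee_rot: [-0.0, 0.998, -0.063, -0.004]
contact_force: [-8.3, 0.2, 10.4]
width: 0.0287
gripper_force: 51.6
```

```bash
python3 -m handwheel '[{"translation":[0.001,0,0],"angular":[0,0,0],"hand":1},{"translation":[0.0005,0,0],"angular":[0,0,0],"hand":1},{"translation":[0,0,0],"angular":[0,0,0],"hand":1}]'
```

```text
clock: 16.43
position: [0.5766, 0.1032, 0.0027]
ee_rot: [-0.0, 0.998, -0.063, -0.005]
contact_force: [-10.7, 1.3, 12.8]
width: 0.0287
gripper_force: 51.9
```

```bash
python3 -m handwheel '[{"translation":[0.001,0,0],"angular":[0,0,0],"hand":1},{"translation":[0.0005,0,0],"angular":[0,0,0],"hand":1},{"translation":[0,0,0],"angular":[0,0,0],"hand":1}]'
```

```text
clock: 16.68
position: [0.5769, 0.1031, 0.0027]
ee_rot: [-0.0, 0.998, -0.063, -0.006]
contact_force: [-12.6, 2.0, 14.4]
width: 0.0285
gripper_force: 52.1
```

```bash
python3 -m handwheel '[{"translation":[0.001,0,0],"angular":[0,0,0],"hand":1},{"translation":[0.0005,0,0],"angular":[0,0,0],"hand":1},{"translation":[0,0,0],"angular":[0,0,0],"hand":1}]'
```

```text
clock: 16.93
position: [0.5772, 0.1031, 0.0028]
ee_rot: [-0.0, 0.998, -0.063, -0.007]
contact_force: [-14.2, 2.5, 16.3]
width: 0.0289
gripper_force: 52.3
```

```bash
python3 -m handwheel '[{"translation":[0,0,-0.0006],"angular":[0,0,0],"hand":1},{"translation":[0,0,0],"angular":[0,0,0],"hand":1},{"translation":[0,0,0],"angular":[0,0,0],"hand":1}]'
```

```text
clock: 17.18
position: [0.5777, 0.103, 0.0028]
ee_rot: [-0.0, 0.998, -0.063, -0.007]
contact_force: [-12.3, 1.5, 11.1]
width: 0.0288
gripper_force: 51.7
```

```bash
python3 -m handwheel '[{"translation":[0.001,0,-0.0003],"angular":[0,0,0],"hand":1},{"translation":[0.001,0,-0.0002],"angular":[0,0,0],"hand":1},{"translation":[0,0,0],"angular":[0,0,0],"hand":1},{"translation":[0,0,0],"angular":[0,0,0],"hand":1}]'
```

```text
clock: 17.52
position: [0.5779, 0.1029, 0.0028]
ee_rot: [-0.0, 0.998, -0.063, -0.008]
contact_force: [-15.0, 3.0, 12.5]
width: 0.0287
gripper_force: 51.7
```

Snug at about 15 N total, of which some 9 N is net on the foot. Relaxing the push, then opening.

```bash
python3 -m handwheel '[{"translation":[-0.002,0,0],"angular":[0,0,0],"hand":1},{"translation":[-0.002,0,0],"angular":[0,0,0],"hand":1},{"translation":[0,0,0],"angular":[0,0,0],"hand":1}]' 20; python3 -m handwheel '[{"translation":[0,0,0],"angular":[0,0,0],"hand":0.5},{"translation":[0,0,0],"angular":[0,0,0],"hand":0.2},{"translation":[0,0,0],"angular":[0,0,0],"hand":0},{"translation":[0,0,0],"angular":[0,0,0],"hand":0},{"translation":[0,0,0],"angular":[0,0,0],"hand":0},{"translation":[0,0,0],"angular":[0,0,0],"hand":0},{"translation":[0,0,0],"angular":[0,0,0],"hand":0}]'
```

```text
clock: 17.77
position: [0.5779, 0.1029, 0.0028]
ee_rot: [0.0, 0.998, -0.063, -0.004]
contact_force: [-7.1, 1.3, 5.3]
width: 0.0291
gripper_force: 50.9
clock: 18.35
position: [0.5827, 0.1025, 0.0037]
ee_rot: [-0.0, 0.998, -0.063, 0.0]
contact_force: [-0.4, -0.3, -0.7]
width: 0.0857
gripper_force: 0.0
```

```bash
python3 -m handwheel '[{"translation":[-0.01,0,-0.01],"angular":[0,0,0],"hand":0},{"translation":[-0.01,0,-0.02],"angular":[0,0,0],"hand":0},{"translation":[-0.01,0,-0.03],"angular":[0,0,0],"hand":0},{"translation":[-0.02,0,-0.03],"angular":[0,0,0],"hand":0},{"translation":[-0.03,0,-0.02],"angular":[0,0,0],"hand":0},{"translation":[-0.03,0,0],"angular":[0,0,0],"hand":0},{"translation":[-0.03,0,0],"angular":[0,0,0],"hand":0},{"translation":[0,0,0],"angular":[0,0,0],"hand":0},{"translation":[0,0,0],"angular":[0,0,0],"hand":0}]'; python3 - <<'E'
from h import *
st()
t=manip.get_image("side")[:,:,::-1]; cv2.imwrite("pics/f.png",cv2.resize(t[130:310,200:440],None,fx=3.3,fy=3.3,interpolation=cv2.INTER_CUBIC))
E
```

```text
clock: 19.1
position: [0.4413, 0.1203, 0.1145]
ee_rot: [-0.0, 0.998, -0.062, 0.0]
contact_force: [1.3, -0.0, 1.1]
width: 0.0854
gripper_force: 0.0
t 19.1 p [0.4413 0.1203 0.1145] yaw -7.14 zax [ 0.  0. -1.] F [ 1.34 -0.05  1.12] w 0.0854 q [0.11 0.2  1.93 0.   1.01 1.81]
```

View pics/f.png

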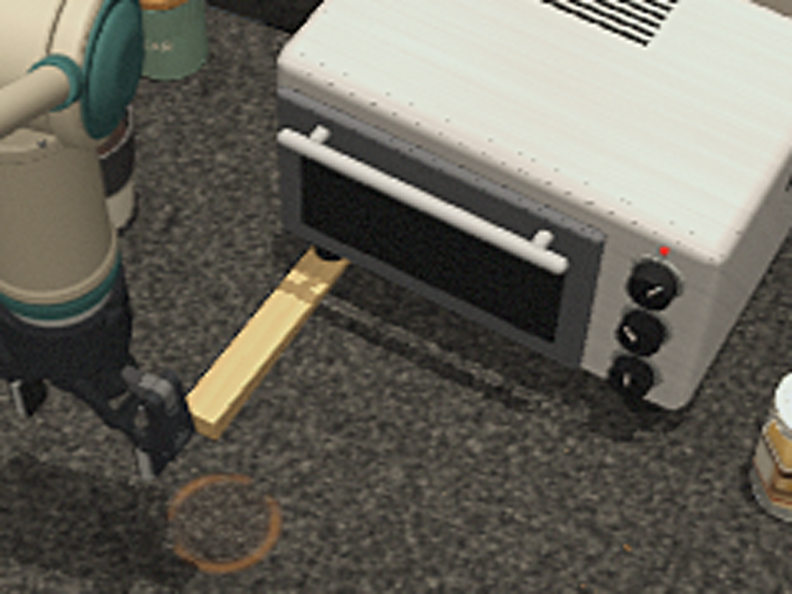

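The wedge lies flat and straight under the left foot. The foot's crescent (crop about (328,255)) sits mid-width on it, and the gripper is clear. Handing in.

```bash
python3 -c "
from rig import manip
print(manip.sign_off())"
```

```text
the job is handed in; nothing more can be done
None
```

The wedge is snug under the middle of the hanging front left foot and let go, pushed in with about 9 N net of an estimated 6 N worktop drag, and the job is handed in at about 19 s; the sign-off gave no verdict.

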